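# Tidy the dresser top: lip balms, brooch and brush to their places

## Task

Tidy the dresser top: stand the three lip balms upright on the mirrored tray, put the brooch in the wooden bowl, and lay the black brush flat inside the pink hair tray, bristles up. Set each thing down rather than dropping it, and leave the perfume bottle and the cream jar standing where they are.

Things in the scene. Friction and masses are not known exactly. Their poses are not given: they have to be found in the camera images.
- balm_red_mid (a point): lip balm tube with a red cap: a silver aluminium cylinder 20 mm in diameter and 68 mm tall, standing upright, the top 21 mm being the red cap; about 25 g. The point is the centre of the tube, half-way up (34 mm above its foot); z is its axis, pointing to the cap
- balm_green_mid (a point): lip balm tube with a green cap: a silver aluminium cylinder 20 mm in diameter and 68 mm tall, standing upright, the top 21 mm being the green cap; about 25 g. The point is the centre of the tube, half-way up (34 mm above its foot); z is its axis, pointing to the cap
- balm_blue_mid (a point): lip balm tube with a blue cap: a silver aluminium cylinder 20 mm in diameter and 68 mm tall, standing upright, the top 21 mm being the blue cap; about 25 g. The point is the centre of the tube, half-way up (34 mm above its foot); z is its axis, pointing to the cap
- brooch_mid (a point): brass brooch with a green stone, lying flat: an oval plate 46 mm long (its x) by 26 mm wide (its y) and 9 mm thick, with a small stone that rises to 15 mm in the middle; about 35 g. The point lies in its middle, 6 mm above its underside. Grip it across the 26 mm width
- brush_mid (a point): black detangling brush on its back, bristles up: oval head 66 mm long (x), 44 wide (y), 17 thick; bristles up to 31 mm high in the middle 30 mm of its width; handle 18 mm wide, 15 thick along -x, ending 75 mm from the head's centre; about 70 g. The point is the head's centre, 8.5 mm above the underside; the centre of mass is 12 mm towards the handle. Grip the head across its width
- mirror_tray: mirrored acrylic tray, fixed: silver mirror floor with a clear bluish rim; 160 mm long (x) by 110 mm wide (y) outside, rim 4 mm thick and 14 mm high, inner floor 5 mm above the dresser top. Origin at the centre of its underside, z up
- bowl: round wooden jewelry bowl, fixed: 144 mm across the rim, 110 mm across the foot, 42 mm high, wall 6 mm thick; its round inner floor, about 98 mm across, is 6 mm above the dresser top. Origin at the centre of its underside, z up
- hair_tray: pink open tray for hair things, fixed: 180 mm long (x) by 116 mm wide (y) outside, 26 mm high, walls and floor 5 mm thick. Origin at the centre of its underside, z up
- perfume_mid (a point): bystander: squat amber glass perfume bottle, 42 mm square and 42 mm tall with a black cap of 24 mm diameter on top, 65 mm tall in all. It is to stay where it is. The point is on its axis, 32 mm above its foot
- jar_mid (a point): bystander: round white cream jar with a golden lid, 51 mm in diameter and 42 mm tall. It is to stay where it is. The point is on its axis, 21 mm above its foot

How it is judged:
At the end, for the whole second after the job is handed in: All three lip balms stand upright (within 0.1 rad) on the mirrored tray's floor inside its rim; the brooch lies inside the wooden bowl (within 55 mm of its axis and below the rim); the brush lies flat (within 0.15 rad) on the floor of the pink tray, bristles up; all are released and at rest (x of balm_red_mid in the frame of mirror_tray between -0.072 and 0.072 m and y of balm_red_mid in the frame of mirror_tray between -0.047 and 0.047 m and z of balm_red_mid in the frame of mirror_tray between 0.032 and 0.045 m and angle between each of balm_red_mid, balm_green_mid, balm_blue_mid's own z axis and vertical below 0.1 rad and x of balm_green_mid in the frame of mirror_tray between -0.072 and 0.072 m and y of balm_green_mid in the frame of mirror_tray between -0.047 and 0.047 m and z of balm_green_mid in the frame of mirror_tray between 0.032 and 0.045 m and x of balm_blue_mid in the frame of mirror_tray between -0.072 and 0.072 m and y of balm_blue_mid in the frame of mirror_tray between -0.047 and 0.047 m and z of balm_blue_mid in the frame of mirror_tray between 0.032 and 0.045 m and horizontal distance between brooch_mid and bowl below 0.055 m and z of brooch_mid in the frame of bowl between 0.003 and 0.042 m and x of brush_mid in the frame of hair_tray between -0.08 and 0.08 m and y of brush_mid in the frame of hair_tray between -0.05 and 0.05 m and z of brush_mid in the frame of hair_tray below 0.022 m and angle between brush_mid's own z axis and vertical below 0.15 rad and linear speed of each of balm_red, balm_green, balm_blue, brooch, brush below 0.02 m/s); the robot touches nothing.
It fails at once if the perfume bottle is pushed more than 20 mm from its place or tipped (distance of perfume_mid from where it was at the start of the episode above 0.02 m or angle between perfume_mid's own z axis and vertical above 0.35 rad).
It fails at once if the cream jar is pushed more than 20 mm from its place or tipped (distance of jar_mid from where it was at the start of the episode above 0.02 m or angle between jar_mid's own z axis and vertical above 0.35 rad).
It fails at once if a lip balm, the brooch or the brush is dropped or thrown (let go in free air with its centre more than 90 mm, a lip balm 100 mm, above the dresser top) ((height (world z) of balm_red_mid above 0.1 m and contact force between balm_red and anything else below 0.001 N) or (height (world z) of balm_green_mid above 0.1 m and contact force between balm_green and anything else below 0.001 N) or (height (world z) of balm_blue_mid above 0.1 m and contact force between balm_blue and anything else below 0.001 N) or (height (world z) of brooch_mid above 0.09 m and contact force between brooch and anything else below 0.001 N) or (height (world z) of brush_mid above 0.09 m and contact force between brush and anything else below 0.001 N)).
It also fails if it takes over 112 s, if anything falls off the work surface, if the arm or the gripper's body presses on something with over 40 N, if the wrist force passes 120 N, or if a joint passes its speed limit or range.

## Robot

A 6-joint arm with a two-finger parallel gripper is mounted at the origin on the work surface. World frame = base frame: x ahead of the robot, y to its left, z up, the work surface at z = 0. Lengths are in m, angles in rad, forces in N, time in s.
With the tool pointing down it reaches from about 0.275 to 0.825 m from the base axis. Payload 4.9 kg.
Tool frame: the origin (TCP) lies midway between the tips of the shut fingers; the grasp point (between the pads) lies 19 mm behind it (grip_point_offset is the distance from the TCP to the grasp point, in m); z points along the fingers, x is the direction in which the jaws open and shut, and the axes are right-handed (so a half turn about z gives the same grasp; the last joint's range is limited). The gripper opens to 85 mm and grips with 20 to 120 N. Pads are 22 mm wide; open, the fingers measure 114 mm over their backs; the gripper's body (76 mm by 85 mm) begins 54 mm behind the grasp point. The pads swing forward as they close: fully open they stand 13 mm farther back than shut.
Start: joints at [-0.134, 0.326, -0.193, 1.052, 0, 1.437], TCP at [0.55, 0, 0.231] pointing down, gripper open.
Joint ranges: [-2.65, 2.65], [-0.97, 1.79], [-1.3, 1.35], [-1.93, 2.1], [-1.47, 1.37], [-3.14, 3.14]. Speed limits (rad/s): [2.57, 2.57, 3.14, 3.14, 3.14, 3.14].

## Interface

Orientations are given as a rotation vector (axis times angle).
In Python, from cell import * gives the robot as it stands. Calls block until the motion is done:
- movep(position, orientation): joint-space move of the TCP to a pose.
- move_l(position, velocity=0.15, rot=None, until_force=None): straight line of the TCP; rot=None keeps the orientation; velocity is the mean speed in m/s. With until_force (N) it stops when the force on the tool has changed by that much, and returns True; else False.
- set_joints(angles): joint-space move.
- let_go() and grab(newtons=None): open the fingers fully, or close them until they stop; newtons is the grip in N (None keeps the last).
- sleep(seconds).
- ik(position, orientation): joint angles nearest the present ones, or None.
- get_state(): the state.
- grab_frame(name): name is "scene" or "side" or "wrist"; returns a dict with "img" (420x560x3 uint8, red, green, blue), "fx", "fy", "cx", "cy" (pixels), "cam_to_world" (4x4, takes a point from camera to world coordinates); the wrist camera has in their place "T_tool_cam" (4x4, takes a point from camera to tool coordinates, whose origin is the TCP and whose axes are the tool frame's). Camera axes: x right, y down, z forward; pixel columns grow to the right and rows downward; lengths in m; the calibration is good to about 2 mm. A picture is of the moment at which its call begins: read the wrist's pose just before it. There is no depth.
A pose or a line that the arm cannot do raises MotionError and nothing moves.
- sign_off(): hands the job in, once; it reports no verdict.
Trained networks look in the newest picture that a camera, given by its name, has taken for a name from the list of things; names that differ only in an ending like _2 or _b are one class to them, and where a whole thing is asked for, a point or a joint stands for the part that bears it (a point fixed in the world has none). Each returns a list of dicts, best first, with "score" (0 to 1); they miss things now and then, are a little off and sometimes report something else, mostly with a low value. They report only what shows in the picture. A call takes as long as a camera call.
- spot_in(camera, name): "centre" ([column, row] in pixels, amid what is visible of it).
- silhouettes(camera, name): "mask" (420x560 bool, what is visible of it) and "centre" ([column, row] in pixels, amid what is visible of it).
- tip_of(camera, name): "centre" ([column, row] in pixels: a listed point, or the origin of a listed thing).
The state is a dict: "clock": time; "q": joint angles; "joint_velocities": joint speeds; "tau": joint torques, N m; "position": TCP position; "eef_rot": TCP orientation; "contact_force": force on the tool from outside, world axes, zero at the start; "wrist_torque": the same for the moment, N m; "finger_gap": opening from 0.0 (shut) to 1.0 (fully open).
Only numpy, scipy, OpenCV 4.12 (cv2) and the standard library are available. Lean on these libraries where they do the work, as an engineer would, in place of code of your own. Each camera call takes 0.05 s, during which the arm holds its last target. There are 200 camera calls.

## Working session

There is one attempt and no reset: what is moved stays moved. The work goes in short steps, each a Python script; the robot and the scene stay as the last script left them, time stands still between calls to the robot, and variables do not carry over. Pictures are saved under pics/ and viewed, about 12 in all and at most 16, crops included, and the job is handed in when it is done.

```bash
mkdir -p pics; ls
python3 - <<'E'
from cell import *
import cv2,numpy as np
ims=[]
for c in ["scene","side"]:
    f=grab_frame(c); ims.append(f["img"])
    print(c,f["fx"],f["fy"],f["cx"],f["cy"]);print(np.round(f["cam_to_world"],3).tolist())
    cv2.imwrite(f"pics/{c}0.png",f["img"][:,:,::-1])
    for n in "balm_red_mid balm_green_mid balm_blue_mid brooch_mid brush_mid mirror_tray bowl hair_tray perfume_mid jar_mid".split():
        print(n,[(np.round(d["centre"],1).tolist(),round(d["score"],2)) for d in tip_of(c,n)[:2]])
s=get_state();print(s["position"],s["eef_rot"],s["clock"])
f=grab_frame("wrist");print(f["T_tool_cam"],f["fx"])
cv2.imwrite("pics/wrist0.png",f["img"][:,:,::-1])
E
```

```text
pics
scene 413.3085615762134 413.3085615762134 279.6906912542953 206.23335523425433
[[0.757, 0.495, -0.428, 0.996], [0.654, -0.562, 0.507, -0.481], [0.01, -0.663, -0.748, 0.765], [0.0, 0.0, 0.0, 1.0]]
balm_red_mid [([201.2, 225.4], 0.48)]
balm_green_mid [([227.5, 304.4], 0.52)]
balm_blue_mid [([244.5, 188.0], 0.53), ([286.2, 158.1], 0.36)]
brooch_mid [([216.6, 271.8], 0.75)]
brush_mid [([284.0, 161.7], 0.97)]
mirror_tray [([303.1, 229.9], 0.89), ([129.5, 307.7], 0.48)]
bowl [([130.3, 306.5], 0.65), ([229.1, 303.6], 0.41)]
hair_tray [([345.4, 136.2], 0.79)]
perfume_mid [([368.8, 172.7], 0.62), ([302.8, 229.3], 0.22)]
jar_mid [([323.1, 171.2], 0.73)]
side 420.79411460329493 420.79411460329493 273.16904193935693 206.2886019854921
[[-0.837, -0.389, 0.385, 0.217], [-0.548, 0.597, -0.586, 0.554], [-0.002, -0.702, -0.713, 0.724], [0.0, 0.0, 0.0, 1.0]]
balm_red_mid [([224.7, 272.6], 0.49), ([338.0, 189.3], 0.48)]
balm_green_mid [([297.9, 144.6], 0.56)]
balm_blue_mid [([312.4, 231.7], 0.73)]
brooch_mid [([312.8, 175.8], 0.44)]
brush_mid [([279.1, 288.3], 0.82)]
mirror_tray [([243.3, 214.8], 0.92)]
bowl [([371.9, 148.8], 0.59)]
hair_tray [([182.2, 367.6], 0.67)]
perfume_mid [([173.4, 270.7], 0.72)]
jar_mid [([226.1, 273.9], 0.65), ([336.1, 187.7], 0.63)]
[5.50031297e-01 6.92699281e-06 2.31289558e-01] [ 3.14158849e+00 -3.27941062e-05  7.00424492e-05] 1.1
[[ 9.99999975e-01 -1.97189350e-04  1.00601232e-04 -9.72736339e-05]
 [ 1.58396742e-04  9.54846032e-01  2.97101042e-01 -7.63157554e-02]
 [-1.54643848e-04 -2.97101019e-01  9.54846040e-01 -1.42923123e-01]
 [ 0.00000000e+00  0.00000000e+00  0.00000000e+00  1.00000000e+00]] 331.49347960491053
```

```bash
cat > h.py <<'E'
from cell import *
import cv2,numpy as np
from scipy.spatial.transform import Rotation as R
H=dict(balm_red_mid=.034,balm_green_mid=.034,balm_blue_mid=.034,brooch_mid=.006,brush_mid=.0085,mirror_tray=0,bowl=0,hair_tray=0,perfume_mid=.032,jar_mid=.021)
def ray(f,uv):
    T=f["cam_to_world"]; u,v=uv
    d=T[:3,:3]@np.array([(u-f["cx"])/f["fx"],(v-f["cy"])/f["fy"],1]); return T[:3,3],d
def onplane(f,uv,z):
    o,d=ray(f,uv); return o+d*(z-o[2])/d[2]
def proj(f,p):
    T=f["cam_to_world"]; q=T[:3,:3].T@(np.asarray(p)-T[:3,3])
    return np.array([f["fx"]*q[0]/q[2]+f["cx"],f["fy"]*q[1]/q[2]+f["cy"]])
def frame(c):
    s=get_state() ; f=grab_frame(c)
    if c=="wrist":
        M=np.eye(4);M[:3,:3]=R.from_rotvec(s["eef_rot"]).as_matrix();M[:3,3]=s["position"]
        f["cam_to_world"]=M@f["T_tool_cam"]
    return f
def down(a):  # tool down, jaw direction (tool x) at world angle a
    x=np.array([np.cos(a),np.sin(a),0]);z=np.array([0,0,-1.]);return R.from_matrix(np.c_[x,np.cross(z,x),z]).as_rotvec()
def save(f,n,box=None,k=1):
    im=f["img"][:,:,::-1]
    if box: im=im[box[1]:box[3],box[0]:box[2]]
    cv2.imwrite(f"pics/{n}.png",cv2.resize(im,None,fx=k,fy=k,interpolation=cv2.INTER_CUBIC))
E
python3 - <<'E'
from h import *
F={c:frame(c) for c in ["scene","side","wrist"]}
for n in H:
    for c in F:
        r=tip_of(c,n)[:2]
        print(n,c,[(onplane(F[c],d["centre"],H[n])[:2].round(4).tolist(),round(d["score"],2)) for d in r])
E
```

```text
balm_red_mid scene [([0.4903, -0.1468], 0.7)]
balm_red_mid side [([0.4846, -0.1457], 0.48)]
balm_red_mid wrist [([0.4925, -0.1468], 0.94), ([0.638, 0.0212], 0.32)]
balm_green_mid scene [([0.6723, -0.2428], 0.68)]
balm_green_mid side [([0.6724, -0.2508], 0.59)]
balm_green_mid wrist [([0.6685, -0.2464], 0.87)]
balm_blue_mid scene [([0.4786, 0.0093], 0.47)]
balm_blue_mid side [([0.4705, 0.0096], 0.61)]
balm_blue_mid wrist [([0.4802, 0.008], 0.65)]
brooch_mid scene [([0.5851, -0.1918], 0.81), ([0.4552, 0.0226], 0.16)]
brooch_mid side [([0.5763, -0.187], 0.41)]
brooch_mid wrist [([0.582, -0.1897], 0.57)]
brush_mid scene [([0.4607, 0.1692], 0.74)]
brush_mid side [([0.477, 0.1546], 0.84)]
brush_mid wrist [([0.4738, 0.1526], 0.59)]
mirror_tray scene [([0.6451, 0.0199], 0.95), ([0.506, -0.3746], 0.26)]
mirror_tray side [([0.6532, 0.0204], 0.74)]
mirror_tray wrist [([0.6462, 0.0135], 0.92), ([0.4833, -0.1726], 0.19)]
bowl scene [([0.504, -0.3736], 0.78), ([0.5819, -0.1878], 0.2)]
bowl side [([0.6717, 0.2301], 0.69), ([0.4962, -0.3676], 0.64)]
bowl wrist [([0.4721, 0.1541], 0.74)]
hair_tray scene [([0.5269, 0.3885], 0.93)]
hair_tray side [([0.5202, 0.3736], 0.65)]
hair_tray wrist []
perfume_mid scene [([0.6549, 0.2563], 0.57)]
perfume_mid side [([0.6548, 0.2421], 0.56), ([0.4955, -0.1593], 0.39)]
perfume_mid wrist []
jar_mid scene []
jar_mid side [([0.5799, 0.1896], 0.81), ([0.6651, 0.2379], 0.18)]
jar_mid wrist []
```

View pics/scene0.png

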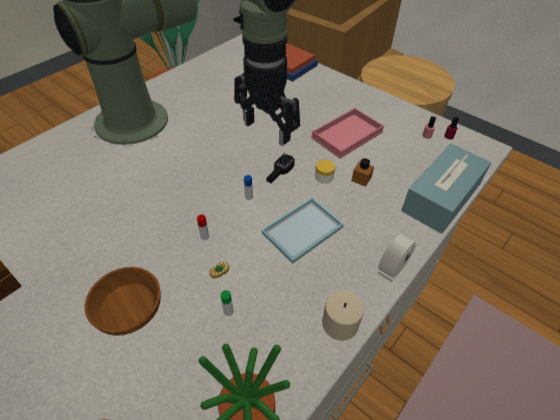

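View pics/side0.png

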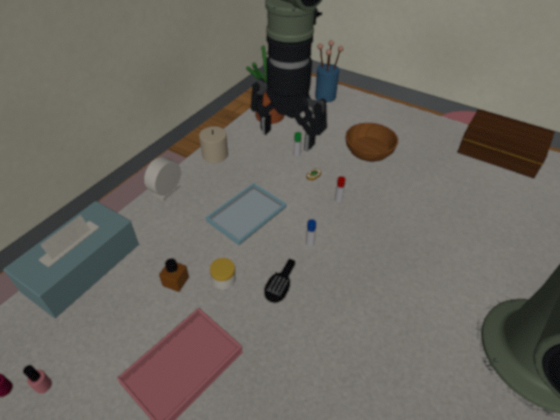

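The scene picture shows three upright balms: red (202,225), green (227,302) and blue (248,187). The brooch is at (219,270), the brush head at (284,163) with its handle to (270,180), and the trays and bowl are clear. The side view agrees. Next I'll get the orientations.

Run:
```python
from h import *
F={c:frame(c) for c in ["scene","side","wrist"]}
def rect(c,n,z):
    for m in silhouettes(c,n)[:1]:
        v,u=np.nonzero(m["mask"]); 
        P=np.array([onplane(F[c],(a,b),z)[:2] for a,b in zip(u,v)])
        (cx,cy),(w,h),a=cv2.minAreaRect((P*1000).astype(np.float32))
        if w<h: w,h,a=h,w,a+90
        pc=P-P.mean(0); ev=np.linalg.svd(pc,full_matrices=False)[2][0]
        sk=((pc@ev)**3).mean()
        print(n,c,round(m["score"],2),"c",round(cx,1),round(cy,1),"wh",round(w,1),round(h,1),"ang",round(a%180,1),"pca",round(np.degrees(np.arctan2(ev[1],ev[0]))%180,1),"mean",P.mean(0).round(4), "tail dir",(np.sign(sk)*ev).round(2))
for n,z in [("mirror_tray",.012),("hair_tray",.024),("bowl",.042),("brooch_mid",.006),("brush_mid",.012)]:
    for c in F: rect(c,n,z)
save(F["wrist"],"wrist1")
```

```text
mirror_tray scene 0.87 c 650.0 12.4 wh 168.3 119.4 ang 81.3 pca 82.0 mean [0.6505 0.0088] tail dir [0.14 0.99]
mirror_tray side 0.8 c 644.3 17.5 wh 173.1 125.0 ang 81.2 pca 82.3 mean [0.6435 0.021 ] tail dir [-0.13 -0.99]
mirror_tray wrist 0.9 c 647.0 14.7 wh 162.0 113.9 ang 81.1 pca 81.3 mean [0.6473 0.0197] tail dir [-0.15 -0.99]
hair_tray scene 0.9 c 531.5 368.3 wh 214.3 137.1 ang 83.0 pca 87.4 mean [0.5322 0.3626] tail dir [0.05 1.  ]
hair_tray side 0.61 c 519.0 377.3 wh 185.1 127.8 ang 81.2 pca 77.8 mean [0.5181 0.3823] tail dir [-0.21 -0.98]
bowl scene 0.71 c 513.4 -372.4 wh 147.1 143.5 ang 11.1 pca 164.2 mean [ 0.5146 -0.3764] tail dir [-0.96  0.27]
bowl side 0.69 c 497.9 -356.9 wh 168.3 142.7 ang 123.1 pca 107.6 mean [ 0.5001 -0.3548] tail dir [ 0.3  -0.95]
brooch_mid scene 0.69 c 583.1 -193.2 wh 48.7 33.9 ang 81.0 pca 89.3 mean [ 0.5831 -0.1938] tail dir [0.01 1.  ]
brooch_mid side 0.55 c 581.1 -191.3 wh 48.4 33.4 ang 68.6 pca 88.3 mean [ 0.5809 -0.1905] tail dir [-0.03 -1.  ]
brooch_mid wrist 0.92 c 582.0 -191.3 wh 50.9 29.3 ang 74.7 pca 77.6 mean [ 0.582  -0.1909] tail dir [-0.21 -0.98]
brush_mid scene 0.79 c 482.2 131.8 wh 113.1 50.1 ang 113.6 pca 102.7 mean [0.477  0.1373] tail dir [ 0.22 -0.98]
brush_mid side 0.73 c 476.8 135.5 wh 109.3 46.1 ang 106.0 pca 99.8 mean [0.4721 0.1448] tail dir [ 0.17 -0.99]
brush_mid wrist 0.96 c 474.9 126.5 wh 98.3 48.5 ang 93.8 pca 99.4 mean [0.4748 0.1381] tail dir [ 0.16 -0.99]
```

View pics/wrist0.png

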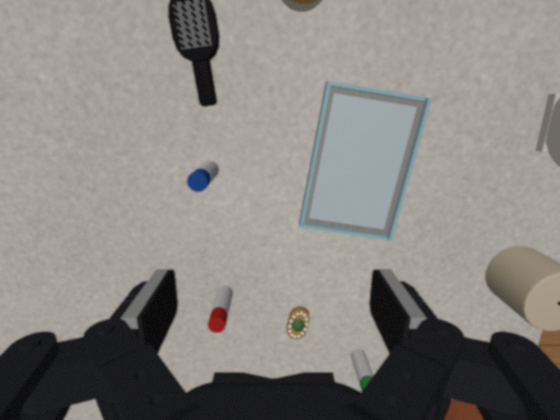

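The wrist view confirms it. The brush is at (195,28) with its handle to (207,100), the mirror tray is centred at (365,160), and the brooch is at (298,322) with its long axis about 77°. I'll start with the blue balm.

```bash
cat >> h.py <<'E'
TR=np.array([.647,.016]);TA=np.radians(81.2)
def tray(x,y,c=TR,a=TA): return c+np.array([np.cos(a)*x-np.sin(a)*y,np.sin(a)*x+np.cos(a)*y])
def pick(xy,z,a,N=30,zup=.12):
    movep([*xy,max(zup,z+.08)],down(a)); move_l([*xy,z],.2); grab(N)
    g=get_state()["finger_gap"]; move_l([*xy,zup],.2)
    s=get_state(); print("gap",g,s["finger_gap"],"F",np.round(s["contact_force"],1),"t",round(s["clock"],1))
def place(xy,z,a,zup=.13):
    movep([*xy,zup],down(a)); move_l([*xy,z+.012],.2); hit=move_l([*xy,z],.05,until_force=6); let_go(); 
    s=get_state(); move_l([*xy,zup],.2); print("placed hit",hit,"z",s["position"][2].round(4),"t",round(get_state()["clock"],1))
E
python3 - <<'E'
from h import *
a=TA-np.pi/2
pick((.478,.008),.018,a)
place(tray(.048,0),.0235,a)
f=frame("scene");save(f,"s1",(180,140,380,290),4)
E
```

```text
gap 0.2217994694000763 0.22014205268147932 F [ 0.3  0.5 -0.6] t 6.2
placed hit False z 0.0235 t 9.3
```

View pics/s1.png

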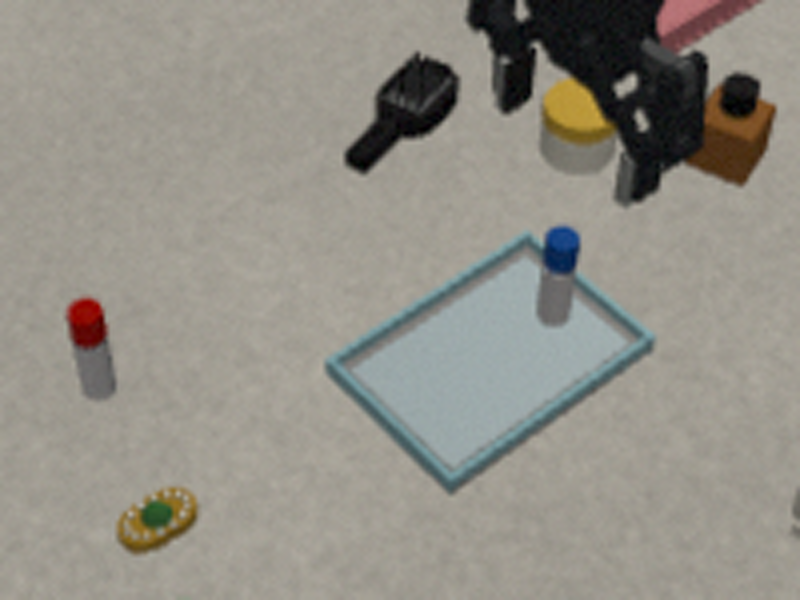

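The blue balm stands upright in the tray at crop (557,280). Next are the green and red balms, then a wrist look at the bowl.

Run:
```python
from h import *
a=TA-np.pi/2
pick((.670,-.246),.018,a); place(tray(0,0),.0235,a)
pick((.489,-.1465),.018,a); place(tray(-.048,0),.0235,a)
movep([.54,-.27,.25],down(np.radians(-14)))
f=frame("wrist"); save(f,"w2")
for n in ("bowl","brooch_mid"):
    for m in silhouettes("wrist",n)[:1]:
        z=.042 if n=="bowl" else .006
        v,u=np.nonzero(m["mask"]);P=np.array([onplane(f,(p,q),z)[:2] for p,q in zip(u,v)])
        print(n,m["score"],cv2.minAreaRect((P*1000).astype(np.float32)),P.mean(0))
    print([(onplane(f,d["centre"],H[n])[:2],d["score"]) for d in tip_of("wrist",n)[:2]])
print(get_state()["clock"])
```

```text
gap 0.22482285192146817 0.2282930996402964 F [-0.4  0.4  0. ] t 12.5
placed hit False z 0.0235 t 15.9
gap 0.22439620946641803 0.22732302227448795 F [-0.4  0.  -0.7] t 18.7
placed hit False z 0.0235 t 21.9
bowl 0.81 ((507.68072509765625, -373.02349853515625), (140.729736328125, 142.55792236328125), 30.180953979492188) [ 0.50850295 -0.36956084]
[(array([ 0.50366333, -0.37104839]), 0.71)]
brooch_mid 0.56 ((581.8477783203125, -191.3655548095703), (45.13737869262695, 25.45751953125), 77.68232727050781) [ 0.58216035 -0.19139954]
[(array([ 0.58482804, -0.19089567]), 0.56)]
23.2083
```

View pics/w2.png

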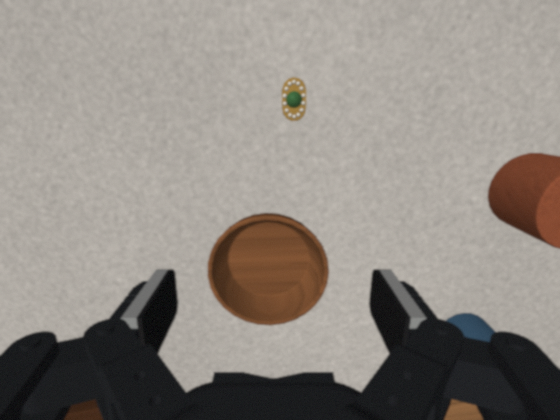

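The wrist view shows the bowl at (268,268), which is world (0.506,-0.372), and the brooch at (293,99), which is (0.582,-0.191). Picking up the brooch now.

Run:
```python
from h import *
a=np.radians(-12.5)
pick((.582,-.1914),.001,a,N=40)
place((.506,-.372),.012,a)
f=frame("scene");save(f,"s2",(70,140,370,340),2.6)
movep([.47,.14,.25],down(np.radians(9)))
f=frame("wrist"); save(f,"w3")
for m in silhouettes("wrist","brush_mid")[:1]:
    v,u=np.nonzero(m["mask"]);P=np.array([onplane(f,(p,q),.01)[:2] for p,q in zip(u,v)])
    print(m["score"],cv2.minAreaRect((P*1000).astype(np.float32)),P.mean(0))
print([(onplane(f,d["centre"],.0085)[:2],d["score"]) for d in tip_of("wrist","brush_mid")[:2]])
print(get_state()["clock"]); print(f["cam_to_world"].tolist())
```

```text
gap 0.2861974763459093 0.2876448480835398 F [-1.   0.1  0.2] t 25.9
placed hit False z 0.012 t 29.2
0.58 ((476.528076171875, 131.3629150390625), (46.45436477661133, 108.2127456665039), 10.1466703414917) [0.4741957  0.14204279]
[(array([0.47758243, 0.15072734]), 0.77)]
31.2917
[[0.9879049929841487, 0.1480940115155564, 0.0459552890342166, 0.45855607890241395], [0.15506029963866189, -0.9431993417384482, -0.29382189370454537, 0.21475419234422838], [-0.00016826454333035656, 0.29739395672640534, -0.9547548408830697, 0.39263430156128926], [0.0, 0.0, 0.0, 1.0]]
```

View pics/s2.png

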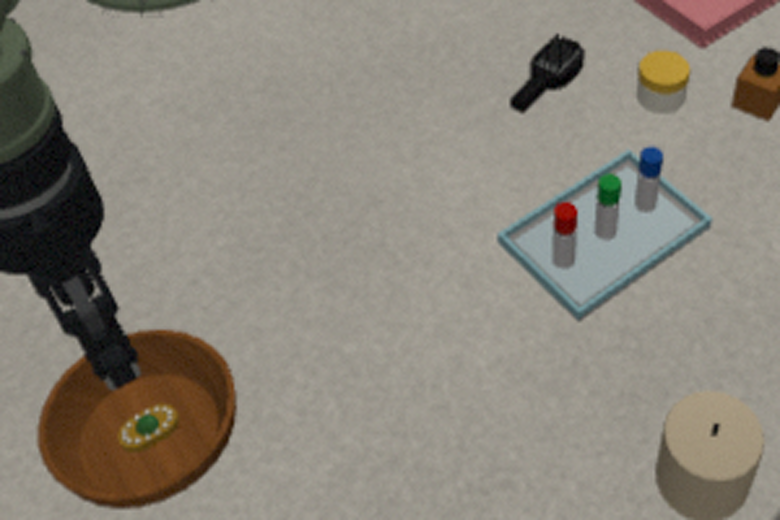

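View pics/w3.png

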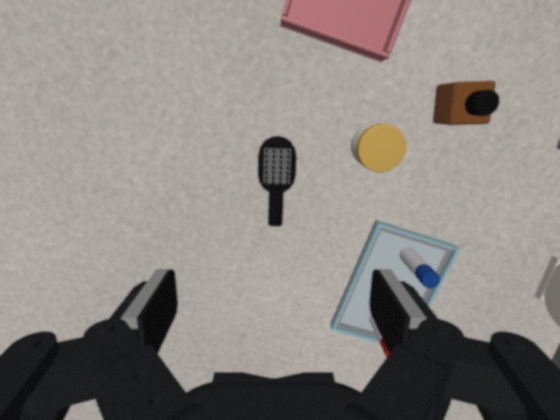

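The balms and brooch are placed. In the crop, red is at (565,235), green (608,207), blue (650,180) and the brooch (148,425), lying in the bowl. The brush is at (277,165) in the wrist view, axis about 100°. I'll take a quick look at the pink tray from above.

Run:
```python
from h import *
movep([.525,.40,.25],down(np.radians(-9)))
f=frame("wrist"); save(f,"w4")
for m in silhouettes("wrist","hair_tray")[:1]:
    for z in (0,.026):
        v,u=np.nonzero(m["mask"]);P=np.array([onplane(f,(p,q),z)[:2] for p,q in zip(u,v)])
        r=cv2.minAreaRect((P*1000).astype(np.float32));print(z,m["score"],r,P.mean(0))
print([(onplane(f,d["centre"],0)[:2],d["score"]) for d in tip_of("wrist","hair_tray")[:2]])
print(get_state()["clock"])
```

```text
0 0.75 ((522.0501098632812, 370.40185546875), (193.191650390625, 124.48091125488281), 81.40995788574219) [0.5234273  0.37726285]
0.026 0.75 ((523.03759765625, 377.29150390625), (180.40106201171875, 116.23945617675781), 81.40998840332031) [0.52432357 0.38369824]
[(array([0.5213063 , 0.37610968]), 0.6), (array([0.66373163, 0.22496996]), 0.58)]
32.475
```

View pics/w4.png

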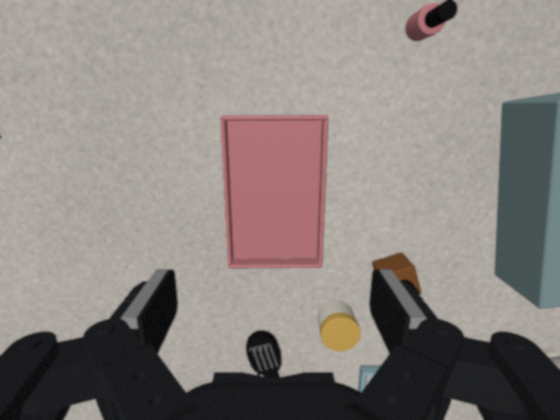

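The pink tray measures 180×116 mm at rim height, as specified, centred at (0.523,0.377) with its axis at 81.4°. Because the open fingers are wider (114 mm) than the tray's inside (106 mm), I'll lay the brush at 33° to the tray axis.

Run:
```python
from h import *
pick((.474,.151),.0045,np.radians(10.1),N=50)
hd=81.4+33
place(tray(.018,0,np.array([.5228,.377]),np.radians(81.4)),.0115,np.radians(hd-90))
movep([.525,.36,.25],down(np.radians(-9)))
f=frame("wrist"); save(f,"w5")
print([(tray(*np.zeros(2)),onplane(f,d["centre"],.0135)[:2],d["score"]) for d in tip_of("wrist","brush_mid")[:2]])
f=frame("side"); save(f,"sd5",(80,100,420,420),1.8)
print(get_state()["clock"])
```

```text
gap 0.49806957703016275 0.5030158303674489 F [ 0.7  0.3 -1.5] t 35.5
placed hit False z 0.0116 t 38.8
[(array([0.647, 0.016]), array([0.52546878, 0.39493615]), 0.63)]
39.5333
```

View pics/w5.png

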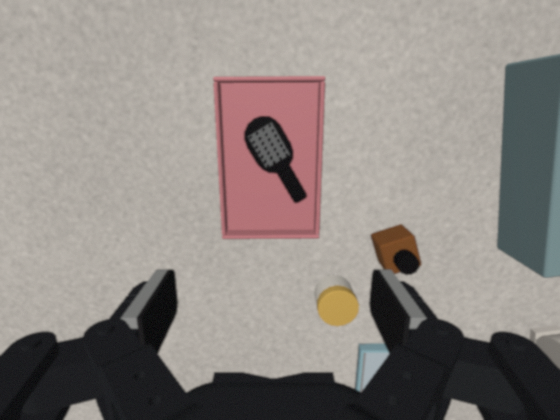

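View pics/sd5.png

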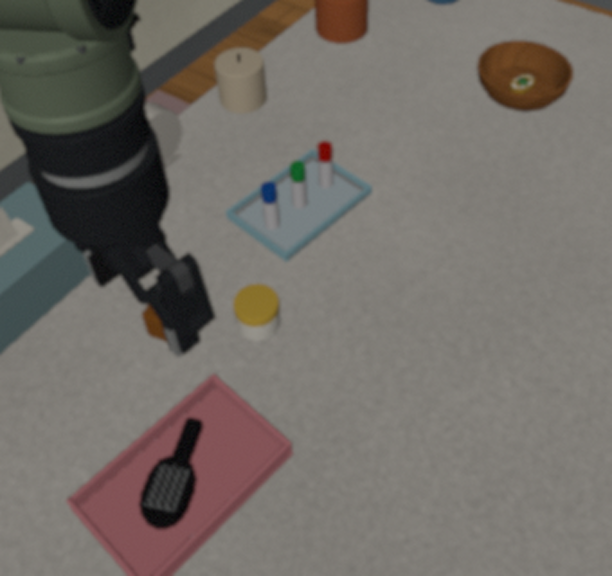

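The brush lies flat in the pink tray with its bristles up, at (270,145) in the wrist view, with the handle clear of the walls. In the side view the balms stand, the brooch is in the bowl, and the jar and the visible part of the bottle are undisturbed. The arm is free, so I'll hand the job in.

Run:
```python
from h import *
sign_off(); print(get_state()["clock"])
```

```text
the job is handed in; nothing more can be done
the job is handed in; nothing more can be done
```

The dresser top is tidied and handed in at about 40 s of the 112 s allowed; the system gave no verdict.

- **Lip balms:** all three stand upright in a row on the mirrored tray, 48 mm apart.
- **Brooch:** it lies in the wooden bowl. I let go about 5 mm above the bowl's floor so the opening fingers would clear the wall.
- **Brush:** it lies flat in the pink tray, bristles up, turned 33° so the open fingers would clear the walls. I let go about 2 mm above the tray floor. The last wrist picture put its head centre at (0.525, 0.395), within a millimetre of the target.
- **Perfume bottle and cream jar:** both looked to be standing in place in the last pictures. I judged this by eye and did not measure their final positions.

Grip openings matched the sizes of all five things. No check failed. The only disagreement was that the fixed cameras differed by 5–20 mm, so I aimed the brooch, bowl, tray and brush from the wrist camera and the balms from wrist and fixed cameras together. The balms' and brooch's final positions were seen in pictures but not measured.

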